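# Pail from the collar carton onto the rack hook

### The arm

A 7-joint arm with a two-finger parallel gripper is mounted at the origin on the work surface. World frame = base frame: x ahead of the robot, y to its left, z up, the work surface at z = 0. Lengths are in m, angles in rad, forces in N, time in s.
With the tool pointing down it reaches from about 0.4 to 0.75 m from the base axis. Payload 19.5 kg.
Tool frame: the origin (TCP) lies at the very end of the fingers, on their centre line; the grasp point (between the pads) lies 19 mm behind it; x points along the fingers, z is the direction in which the jaws open and shut, and the axes are right-handed (so a half turn about x gives the same grasp; the last joint's range is limited). The gripper opens to 85 mm and grips with 20 to 120 N. Pads are 22 mm wide; open, the fingers measure 114 mm over their backs; the gripper's body (76 mm by 85 mm) begins 54 mm behind the grasp point. The pads swing forward as they close: fully open they stand 13 mm farther back than shut.
Start: joints at [-1.167, 0.707, -0.028, 1.485, 0.022, 0.951, -0.075], TCP at [0.248, 0.519, 0.231] pointing down, gripper open.
Joint ranges: [-2.71, 2.71], [-0.32, 2.16], [-1.57, 1.52], [0, 2.45], [-1.46, 4.6], [0, 2.02], [-2.83, 2.83]. Speed limits (rad/s): [1.89, 1.89, 2.57, 2.57, 3.01, 3.01, 3.01].

### API

Orientations are given as a rotation vector (axis times angle).
In Python, from cell import ctrl gives the robot as it stands.
- The arm moves only by the tool carry_out, never from a script. Its argument "targets" is a list of rows, each a list of 5 numbers: the shift along the tool's x, y, z in cm, then the turn about the tool's x in rad, then the gripper's target within -1 to 1 (fully open at 1, half-way at 0, shut at -1). In form: [[x, y, z, twist, hand], ...]. A call has 1 to 10 rows; each row shifts and turns the commanded pose from where the row before left it, along the tool's axes as they then stand; what a row does not reach is not made up. A row lasts 1/8 s, in which the tool goes at most 62.5 mm and 10.7 degrees, less where a joint would pass 70% of its speed; a pose out of reach is approached as far as the arm can. A call is refused whole if a number of a shift passes 6.25 or a number of a turn 0.188, either way. A call with a gripper value outside its range is refused whole. The fingers move at their own pace and stop on an object; "grip_force" is the grip in N (left out, the last holds). Time passes only in rows, so rows that do not move let the fingers close. It gives the time, the measured TCP pose, the force and the opening at its end, in the units of the state.
- ctrl.get_state(): the state, without advancing time (a new reading comes with each control period).
- ctrl.get_image(name): name is "scene" or "top" or "wrist"; returns the picture (480x640x3 uint8, red, green, blue); there is no depth.
- ctrl.calibration(name): a dict with "fovy" (degrees; the focal length in pixels is half the picture's height over the tangent of half this angle, whatever the lens; pixels are square), "cx", "cy" (the principal point, pixels), "R" (3x3) and "t" (3): a world point X has camera coordinates R X + t. Camera axes: x right, y down, z forward; pixel columns grow to the right and rows downward; lengths in m; the calibration is good to about 2 mm. A picture is of the moment at which its call begins: read the wrist's pose just before it. calibration takes no time and is no camera call; for the wrist camera it gives the pose at the moment of the call.
- ctrl.finish_job(): hands the job in, once; it reports no verdict.
The state is a dict: "time": time; "joints": joint angles; "joint_vel": joint speeds; "effort": joint torques, N m; "tcp_pos": TCP position; "eef_rot": TCP orientation; "ft_force": force on the tool from outside, world axes, zero at the start; "wrist_torque": the same for the moment, N m; "width": finger opening in m.
Only numpy, scipy, OpenCV 4.12 (cv2) and the standard library are available. Lean on these libraries where they do the work, as an engineer would, in place of code of your own. Each camera call takes 0.05 s, during which the arm holds its last target.

### The job

The little steel pail with the bow handle has been left in a cell of the pipe-collar carton, where only its handle can be got hold of. Lift it out and, without dropping it at any time, stand it upright on the clear bench and let go; then pick it up again and hang it by the handle on the rack's bare hook, hanging still on its own. Leave the collars and the other things on the bench where they are.

Things in the scene. Friction and masses are not known exactly. Their poses are not given: they have to be found in the camera images.
- pail_mid (a point): Middle of the pail's body, 30 mm above its underside, on its axis; z up the axis. The pail is an open sheet-steel bucket, a straight cylinder 60 mm outside diameter, 60 mm high, wall 3 mm, 0.15 to 0.31 kg. It starts upright in a cell of the carton, its bow turned up to 47 degrees either way from the robot's left-right line, its rim 8 mm below the tops of the cell walls and 5 mm of room all round, so only its handle can be gripped there
- pail_handle (a point): Centre of the level top bar of the pail's bow handle: on the axis, 98 mm above the underside, 38 mm above the rim, 34 mm clear below the bar. The bow is 8 mm round bar, rigid (does not fold), in the pail's y-z plane: the top bar runs along y for 32 mm, then slopes to legs at y = -25 and +25 mm inside the body's outline. Same axes as pail_mid
- hook_seat (a point): Point on the axis of the bare hook's level arm, 235 mm above the bench. The hook is 8 mm round steel bar fixed to the rack. x points from its free end to the rack's flat bar (face at x = +34 mm), z up. The straight arm ends at x = -28 mm and turns up at 45 degrees (see hook_tip). A hung handle bar rests on the arm with its centre at z = +8 mm
- hook_tip (a point): Centre of the round end (radius 4 mm) of the bare hook's upturned tip: 40 mm towards the free end from hook_seat and 12 mm above it; the tip's top is 16 mm above the arm's axis. Same axes as hook_seat
- hook: The bare hook as a solid; origin where its arm leaves the flat bar, 38 mm along x from hook_seat. One of three alike hooks 115 mm apart: the others carry a hanging wire brush (24 mm wide, 175 mm long) and a small C-clamp (66 mm wide, 140 mm long). The bare one may be any of the three
- rack: Fixed hook rack on the bench: two 20 mm posts 330 mm apart, 268 mm high, on feet 100 x 40 mm, carry a flat steel bar 370 mm long, its edges 226 and 260 mm above the bench. Origin on the bench under its middle; y runs along the flat bar, the hooks stand out 82 mm towards -x. Only the hung brush and clamp are below the hooks. Place and yaw vary
- carton: Fixed cardboard carton 152 x 226 x 72 mm high (x, y, z), open on top, floor 4 mm, divided by 4 mm walls as high as its sides into 2 (along x) by 3 (along y) cells about 70 mm square; origin at the centre of its underside.
- pail: The pail as a solid; origin at the centre of its underside, axes as pail_mid. The clear place to stand it is the bench (z = 0) between carton and rack, about 0.42 to 0.52 m ahead of the robot and 0.05 to 0.20 m to its right: nothing stands there
- collar1: bystander: pipe collar, a plain dark steel tube ring 57 mm outside, 49 mm inside, 50 mm high, standing in a cell of the carton; origin at the centre of its underside
- collar2: bystander: a collar like collar1, in another cell
- collar3: bystander: a collar like collar1, in another cell
- loose_collar: bystander: a collar like collar1, standing on the bench below the rack's flat bar, behind the hooks; origin at the centre of its underside
- spray: bystander: aerosol can 58 mm diameter, 170 mm high, standing on the far left of the bench; origin at the centre of its underside
- marker: bystander: paint marker 125 mm long, 17 mm thick, lying at the front right of the bench along its own x; origin under its middle
- square: bystander: flat steel welding magnet about 85 x 56 x 18 mm lying at the front of the bench; origin under its middle
- flat_bar: bystander: steel flat bar 160 x 25 x 5 mm lying on the right of the bench along its own x; origin under its middle
Not all that is in view belongs to the job. What is shaped like the pail but blue or green is not meant.

How it is judged:
On the way, in this order (a step that is already met when the one before it is completed fails the run):
1. the pail stands upright on the bench top, outside the carton, let go ((x of pail_mid in the frame of carton above 0.1 m or x of pail_mid in the frame of carton below -0.1 m or y of pail_mid in the frame of carton above 0.14 m or y of pail_mid in the frame of carton below -0.14 m) and contact force between pail and the fingers below 0.1 N and angle between pail_mid's own z axis and vertical below 0.15 rad and height (world z) of pail_mid below 0.034 m and linear speed of pail below 0.03 m/s), for 0.2 s.
2. the pail hangs still from the bare hook by its handle, let go (x of pail_handle in the frame of hook_seat between -0.032 and 0.036 m and y of pail_handle in the frame of hook_seat between -0.015 and 0.015 m and z of pail_handle in the frame of hook_seat between 0.003 and 0.013 m and contact force between pail and hook above 0.8 N and contact force between pail and the fingers below 0.1 N and angle between pail_mid's own z axis and vertical below 0.3 rad and linear speed of pail below 0.03 m/s and angular speed of pail below 0.5 rad/s), for 0.2 s.
At the end, for the whole second after the job is handed in: The pail hangs by its bow handle on the straight arm of the bare hook, between the upturned tip and the flat bar: the bar's centre 3 to 13 mm above the arm's axis, within 15 mm sideways, the pail within 0.3 rad of upright, hanging still (under 30 mm/s), not held (all of step 2); the robot touches nothing.
It fails at once if the pail is dropped: it falls unheld at over 0.6 m/s (linear speed of pail above 0.6 m/s and contact force between pail and the fingers below 0.1 N).
It fails at once if a pipe collar is moved more than 25 mm (distance of any of collar1, collar2, collar3, loose_collar from where it was at the start of the episode above 0.025 m).
It fails at once if the spray can, marker, magnet or flat bar is moved more than 25 mm (distance of any of spray, marker, square, flat_bar from where it was at the start of the episode above 0.025 m).
It also fails if it takes over 59 s, if anything falls off the work surface, if the arm or the gripper's body presses on something with over 40 N, if the wrist force passes 120 N, or if a joint passes its speed limit or range.

## Working session

There is one attempt and no reset: what is moved stays moved. The work goes in short steps, Python scripts to look and compute and a tool call to move; the robot and the scene stay as the last step left them, time stands still between calls to the robot, and variables do not carry over. Pictures are saved under pics/ and viewed, and the job is handed in when it is done.

Besides the shell and the picture viewer there is one more tool, called after ">>>" as name([rows], argument=value, ...), one row to a line, values as JSON. carry_out: Moves the arm, as the interface text tells. Its arguments: {"type":"object","properties":{"targets":{"type":"array"},"grip_force":{"type":"number"}},"required":["targets"]}

```bash
mkdir -p pics; ls; python3 - <<'E'
from cell import ctrl
import cv2,numpy as np
s=ctrl.get_state();print(s['time'],s['tcp_pos'],s['eef_rot'],s['width'])
for n in ['scene','top','wrist']:
    c=ctrl.calibration(n);im=ctrl.get_image(n)
    print(n,c)
    cv2.imwrite(f'pics/{n}0.png',im[:,:,::-1])
E
```

```text
pics
0.0 [0.24783171 0.51857525 0.23083449] [-0.87545473  1.38862303  0.87446934] 0.08537637329122719
scene {'fovy': 43.2747519736456, 'cx': 312.48244607867235, 'cy': 226.89366816384688, 'R': array([[-0.17281133,  0.98484247,  0.01488435],
       [ 0.74502403,  0.14058492, -0.65205451],
       [-0.64426349, -0.10159321, -0.75802597]]), 't': array([ 0.12137528, -0.28704101,  1.6636177 ])}
top {'fovy': 54.62341414636523, 'cx': 324.14235761800614, 'cy': 245.94987004701744, 'R': array([[-0.01808503, -0.99970818, -0.01601531],
       [-0.98050801,  0.02086748, -0.19536784],
       [ 0.19564503,  0.0121699 , -0.98059926]]), 't': array([-0.01555435,  0.54116199,  1.10910063])}
wrist {'fovy': 60.64976116560336, 'cx': 315.4626935769512, 'cy': 232.99168429400623, 'R': array([[ 0.43073532,  0.90247747, -0.00122472],
       [ 0.85823492, -0.40919875,  0.30982126],
       [ 0.27910555, -0.13450206, -0.95079403]]), 't': array([-0.57322862, -0.03998105,  0.37956376])}
```

View pics/scene0.png

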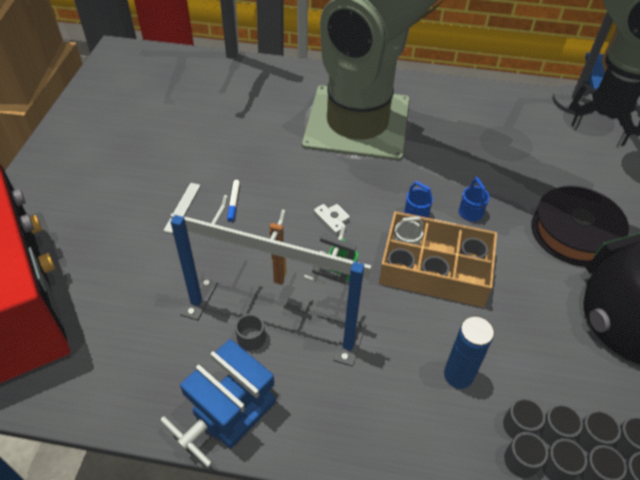

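View pics/top0.png

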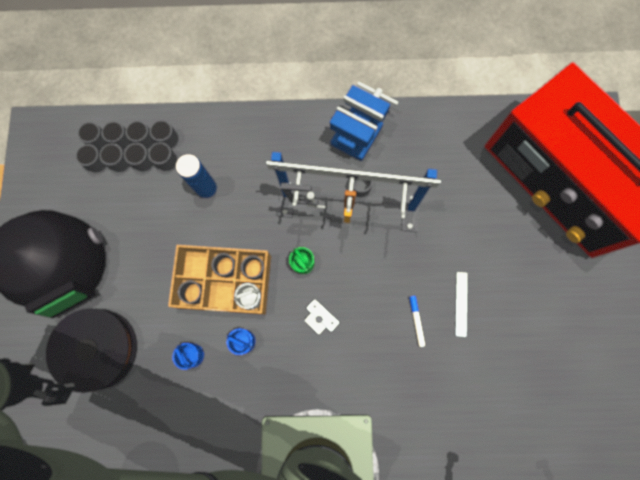

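View pics/wrist0.png

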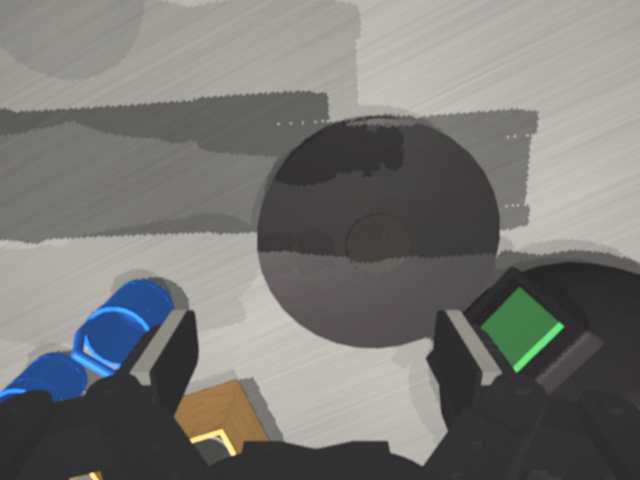

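The picture shows four pail shapes in the top view: steel in the carton (247,296), blue at (188,355) and (240,341), and green at (301,260). The steel one fits the description. I'll enlarge it and the rack to confirm.

```bash
python3 - <<'E'
import cv2,numpy as np
t=cv2.imread('pics/top0.png');s=cv2.imread('pics/scene0.png')
a=cv2.resize(t[235:320,160:275],(460,340),interpolation=cv2.INTER_CUBIC)
a2=cv2.resize(t[140:240,255:450],(780,400),interpolation=cv2.INTER_CUBIC)
b=cv2.resize(s[170:320,150:380],(782,510),interpolation=cv2.INTER_CUBIC)
c=cv2.resize(s[205:305,375:505],(650,500),interpolation=cv2.INTER_CUBIC)
for n,i in zip('abcd',[a,a2,b,c]): cv2.imwrite(f'pics/c_{n}.png',i)
E
```

```text
(no output)
```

View pics/c_a.png

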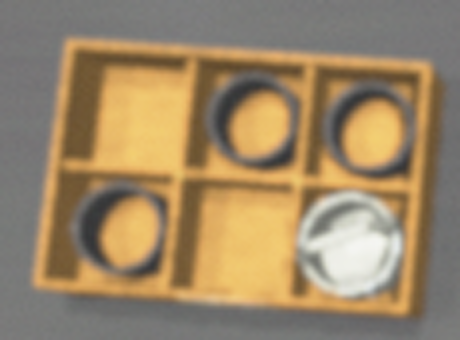

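View pics/c_b.png

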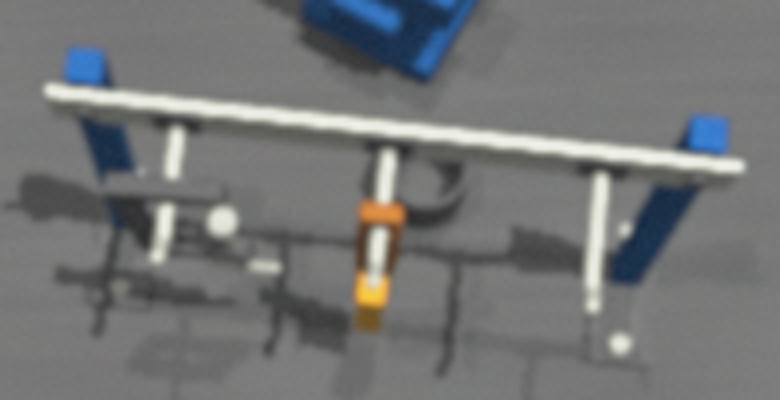

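View pics/c_c.png

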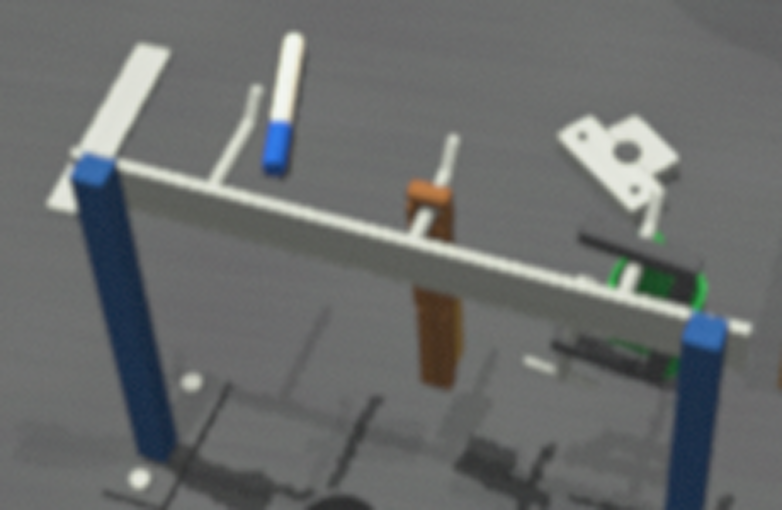

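View pics/c_d.png

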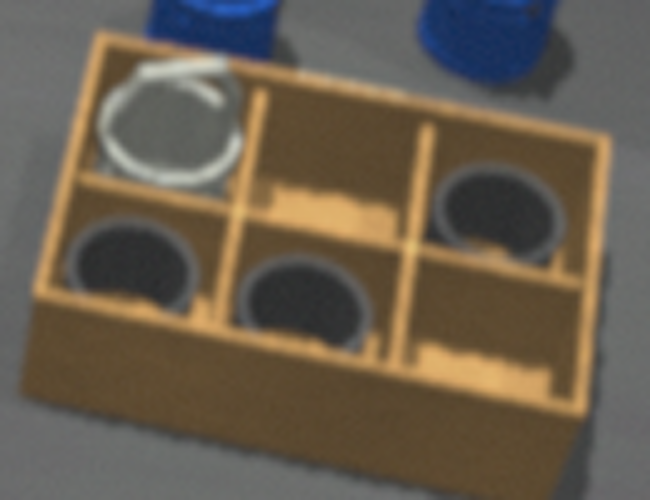

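The crops confirm the bare steel pail in the carton's near-right cell (top px 247,296). The bare hook is the right-hand one in the top view, with its arm running from about (405,183) to (403,217). Next I'll measure both.

```bash
cat > h.py <<'E'
import numpy as np,cv2
from scipy.spatial.transform import Rotation as Ro
def K(c): 
    f=240/np.tan(np.radians(c['fovy']/2)); return np.array([[f,0,c['cx']],[0,f,c['cy']],[0,0,1]])
def ray(c,p):
    d=c['R'].T@np.linalg.inv(K(c))@np.array([p[0],p[1],1.]); o=-c['R'].T@c['t']; return o,d/np.linalg.norm(d)
def onz(c,p,z):
    o,d=ray(c,p); return o+d*(z-o[2])/d[2]
def tri(c1,p1,c2,p2):
    o1,d1=ray(c1,p1);o2,d2=ray(c2,p2)
    A=np.stack([d1,-d2],1);s=np.linalg.lstsq(A,o2-o1,rcond=None)[0]
    a=o1+s[0]*d1;b=o2+s[1]*d2;return (a+b)/2,np.linalg.norm(a-b)
def proj(c,X):
    v=c['R']@np.asarray(X)+c['t'];q=K(c)@v;return q[:2]/q[2]
E
python3 - <<'E'
from cell import ctrl
from h import *
np.set_printoptions(precision=4,suppress=True)
T=ctrl.calibration('top');S=ctrl.calibration('scene')
s=ctrl.get_state();R=Ro.from_rotvec(s['eef_rot']).as_matrix();print(R)
ta=lambda x,y:(160+(x+.5)/4-.5,235+(y+.5)/4-.5)
tb=lambda x,y:(255+(x+.5)/4-.5,140+(y+.5)/4-.5)
sc=lambda x,y:(150+(x+.5)/3.4-.5,170+(y+.5)/3.4-.5)
sd=lambda x,y:(375+(x+.5)/5-.5,205+(y+.5)/5-.5)
print('rim ctr top',onz(T,ta(352,245),.064))
print('rim ctr scene',onz(S,sd(172,120),.064))
print('bar top',onz(T,ta(310,247),.102),onz(T,ta(382,207),.102))
print('bar scene',onz(S,sd(142,72),.102),onz(S,sd(225,65),.102))
print('carton corners',[onz(T,ta(*p),.072) for p in[(66,40),(436,64),(422,314),(35,288)]])
print('hook root/tip top',onz(T,tb(601,172),.235),onz(T,tb(593,295),.24),onz(T,tb(592,308),.247))
print('tri tip',tri(T,tb(592,304),S,sc(257,92)),tri(T,tb(594,280),S,sc(247,128)))
print('root scene',onz(S,sc(214,183),.239))
print('flat bar ends top',onz(T,tb(46,88),.26),onz(T,tb(742,163),.26))
print('bar ends scene',onz(S,sc(78,153),.26),onz(S,sc(748,326),.26))
E
```

```text
[[-0.0004 -0.9023  0.4311]
 [-0.0007  0.4311  0.9023]
 [-1.      0.     -0.0008]]
rim ctr top [0.4188 0.162  0.064 ]
rim ctr scene [0.4153 0.1642 0.064 ]
bar top [0.4145 0.1799 0.102 ] [0.4373 0.1377 0.102 ]
bar scene [0.4241 0.1468 0.102 ] [0.4134 0.1817 0.102 ]
carton corners [array([0.5481, 0.3397, 0.072 ]), array([0.5282, 0.1103, 0.072 ]), array([0.3759, 0.1179, 0.072 ]), array([0.3959, 0.3517, 0.072 ])]
hook root/tip top [ 0.6399 -0.2049  0.235 ] [ 0.5702 -0.1963  0.24  ] [ 0.5613 -0.1943  0.247 ]
tri tip (array([ 0.5631, -0.1941,  0.2481]), np.float64(0.00018482002945827846)) (array([ 0.5794, -0.1972,  0.2357]), np.float64(0.0014945008044394805))
root scene [ 0.6242 -0.2019  0.239 ]
flat bar ends top [0.6851 0.0914 0.26  ] [ 0.6346 -0.2746  0.26  ]
bar ends scene [ 0.6344 -0.2707  0.26  ] [0.683  0.0903 0.26  ]
```

>>> carry_out([
  [0, -4, -3.2, 0, 1],
  [0, -4.5, -3.6, 0, 1],
  [0, -4.5, -3.6, 0, 1],
  [0, -4.5, -3.6, 0, 1],
  [0, -4.5, -3.6, 0, 1],
  [0, -4.5, -3.6, 0, 1],
  [0, -4.4, -3.6, 0, 1],
])

```text
time: 1.02
tcp_pos: [0.4204, 0.16, 0.2313]
eef_rot: [-0.875, 1.388, 0.875]
ft_force: [1.7, 0.1, 0.4]
width: 0.0855
```

>>> carry_out([
  [0, 0, 0, 0.18, 0.2],
  [0, 0, 0, 0.18, 0.2],
  [0, 0, 0, 0.18, 0.2],
  [0, 0, 0, 0.17, 0.2],
  [0, 0, 0, 0, 0.2],
])

```text
time: 1.65
tcp_pos: [0.4197, 0.1619, 0.2312]
eef_rot: [-0.327, 1.546, 0.326]
ft_force: [-1.2, -0.4, -1.2]
width: 0.0511
```

```bash
cat > look.py <<'E'
import sys
from cell import ctrl
from h import *
np.set_printoptions(precision=4,suppress=True)
import pickle
tag=sys.argv[1]
for n in sys.argv[2:]:
    s=ctrl.get_state();c=ctrl.calibration(n);im=ctrl.get_image(n)
    cv2.imwrite(f'pics/{n}_{tag}.png',im[:,:,::-1]);pickle.dump((c,s),open(f'pics/{n}_{tag}.pkl','wb'))
s=ctrl.get_state();print(s['time'],s['tcp_pos'],'w',s['width'],'F',s['ft_force']);print(Ro.from_rotvec(s['eef_rot']).as_matrix())
E
python3 look.py 1 wrist
```

```text
1.7 [0.4197 0.1619 0.2312] w 0.05152332796803128 F [0.0346 0.156  0.1419]
[[-0.0001 -0.4069  0.9135]
 [-0.0003  0.9135  0.4069]
 [-1.     -0.0003 -0.0002]]
```

View pics/wrist_1.png

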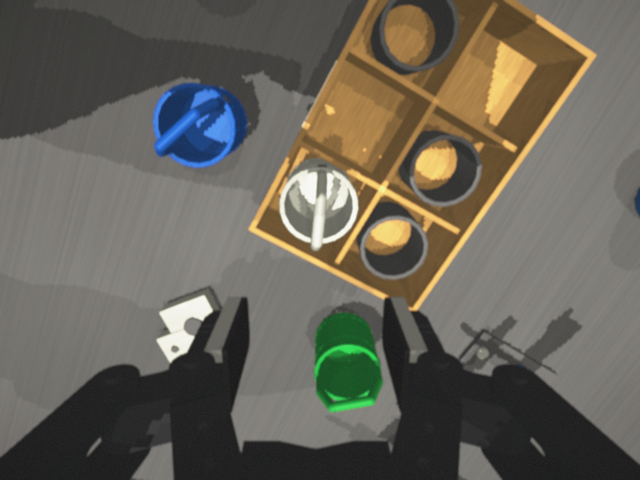

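The picture shows the steel pail at (319,205), with its bar near vertical, as the jaws want. I'll crop to get the bar ends.

```bash
python3 -c "
import cv2
a=cv2.imread('pics/wrist_1.png')[145:265,260:380];cv2.imwrite('pics/c1.png',cv2.resize(a,(600,600),interpolation=cv2.INTER_CUBIC))"
```

```text
(no output)
```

View pics/c1.png

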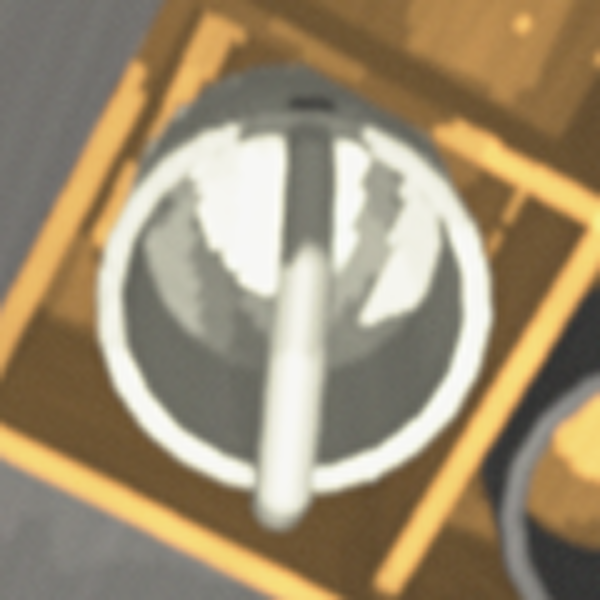

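```bash
python3 - <<'E'
from h import *;import pickle
np.set_printoptions(precision=4,suppress=True)
c,s=pickle.load(open('pics/wrist_1.pkl','rb'))
f=lambda x,y:(260+(x+.5)/5-.5,145+(y+.5)/5-.5)
a=onz(c,f(299,352),.105);b=onz(c,f(282,508),.102);r=onz(c,f(295,307),.064)
print(a,b,np.linalg.norm(a-b),(a+b)/2,np.degrees(np.arctan2(*(a-b)[:2])),'rim',r)
R=Ro.from_rotvec(s['eef_rot']).as_matrix()
t=(a+b)/2; t=r.copy()
print('tool delta cm rim',R.T@(r-s['tcp_pos'])*100,'bar',R.T@((a+b)/2-s['tcp_pos'])*100)
print('bar dir in tool',R.T@(a-b))
E
```

```text
[0.4192 0.1665 0.105 ] [0.4266 0.144  0.102 ] 0.023850320503704028 [0.4229 0.1553 0.1035] -18.31289984347618 rim [0.4206 0.1625 0.064 ]
tool delta cm rim [16.7201  0.0249  0.117 ] bar [12.7704 -0.7344  0.0301]
bar dir in tool [-0.003   0.0235  0.0023]
```

>>> carry_out([
  [0, 0, 0.1, 0.1, 0.2],
  [4, 0, 0, 0, 0.2],
  [4, 0, 0, 0, 0.2],
  [3, 0, 0, 0, 0.2],
  [2, 0, 0, 0, 0.2],
  [1.4, 0, 0, 0, 0.2],
  [0, 0, 0, 0, 0.2],
])

```text
time: 2.58
tcp_pos: [0.4203, 0.1621, 0.0867]
eef_rot: [-0.249, 1.558, 0.25]
ft_force: [0.3, 0.6, 0.8]
width: 0.0515
```

```bash
python3 look.py 2 wrist scene; python3 -c "
import cv2
a=cv2.imread('pics/scene_2.png')[180:310,370:510];cv2.imwrite('pics/c2.png',cv2.resize(a,(700,600),interpolation=cv2.INTER_CUBIC))"
```

```text
2.675 [0.4208 0.1622 0.0877] w 0.05141835283475222 F [-0.7201 -0.415   0.5989]
[[ 0.     -0.3114  0.9503]
 [ 0.0003  0.9503  0.3114]
 [-1.      0.0003  0.0001]]
```

View pics/wrist_2.png

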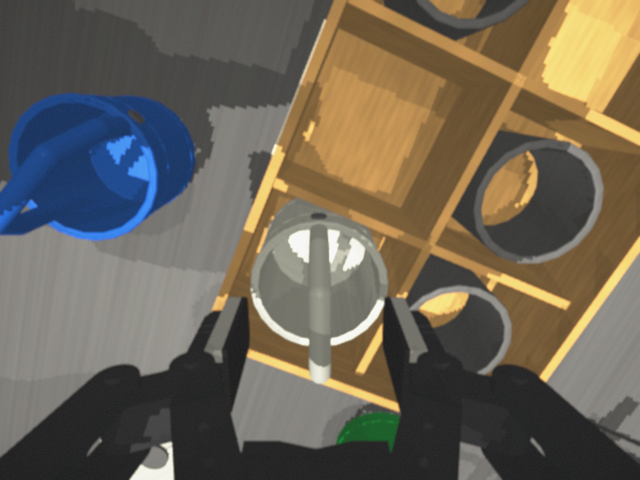

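View pics/c2.png

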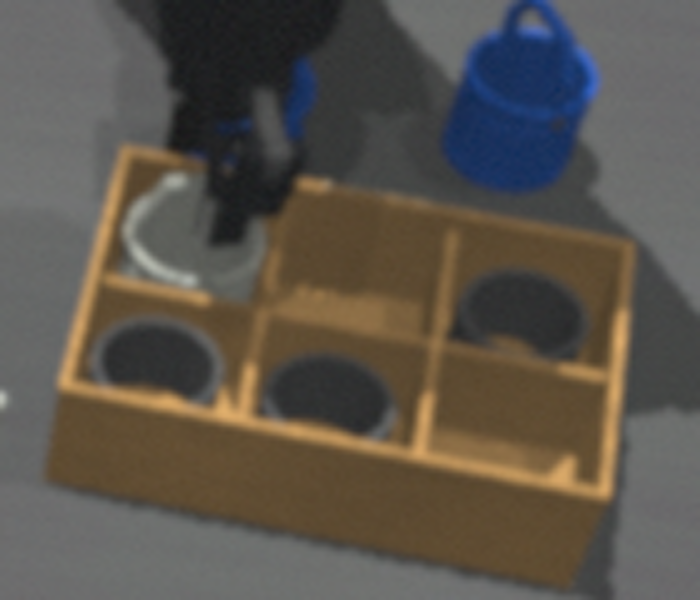

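The wrist view shows the bar from (319,230) to (319,380), midway between the pads. Closing on it.

>>> carry_out([
  [0, 0, 0, 0, -1],
  [0, 0, 0, 0, -1],
  [0, 0, 0, 0, -1],
  [0, 0, 0, 0, -1],
  [0, 0, 0, 0, -1],
  [-0.5, 0, 0, 0, -1],
  [-0.5, 0, 0, 0, -1],
  [-1, 0, 0, 0, -1],
  [0, 0, 0, 0, -1],
], grip_force=60)

```text
time: 3.8
tcp_pos: [0.421, 0.1623, 0.1081]
eef_rot: [-0.247, 1.556, 0.247]
ft_force: [0.2, -0.0, -1.9]
width: 0.0054
```

```bash
python3 look.py 3 wrist
```

```text
3.85 [0.4208 0.1623 0.1077] w 0.005095292324137165 F [-0.1706  0.5743 -1.9951]
[[ 0.0006 -0.3099  0.9508]
 [ 0.0002  0.9508  0.3099]
 [-1.     -0.      0.0006]]
```

View pics/wrist_3.png

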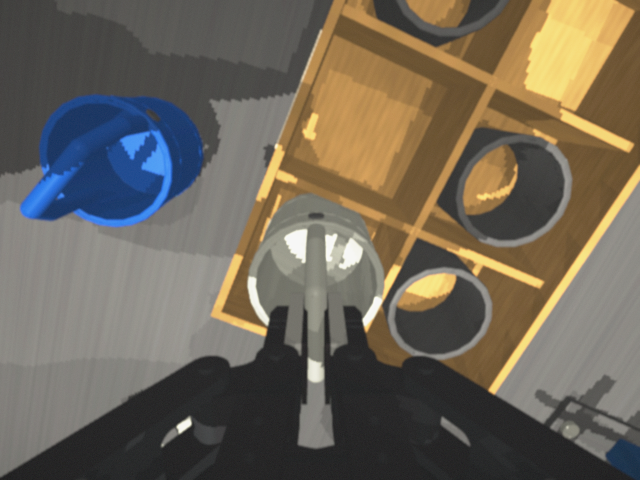

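>>> carry_out([
  [-1, 0, 0, 0, -1],
  [-2, 0, 0, 0, -1],
  [-3, 0, 0, 0, -1],
  [-3, 0, 0, 0, -1],
  [-2, 0, 0, 0, -1],
  [-1, 0, 0, 0, -1],
  [0, 0, 0, 0.15, -1],
  [0, 0, 0, 0.15, -1],
  [0, 0, 0, 0.15, -1],
  [0, 0, 0, 0, -1],
])

```text
time: 5.1
tcp_pos: [0.4204, 0.1622, 0.227]
eef_rot: [0.105, 1.569, -0.106]
ft_force: [-0.3, 0.5, -1.9]
width: 0.0055
```

>>> carry_out([
  [0, -1.5, 0.3, 0, -1],
  [0, -3, 0.7, 0, -1],
  [0, -3.5, 0.9, 0, -1],
  [0, -3.5, 0.9, 0, -1],
  [0, -3.5, 0.9, 0, -1],
  [0, -3.5, 0.9, 0, -1],
  [0, -3.5, 0.9, 0, -1],
  [0, -3, 0.7, 0, -1],
  [0, -2.5, 0.5, 0, -1],
  [0, -1, 0.1, 0, -1],
])

```text
time: 6.35
tcp_pos: [0.4491, -0.1313, 0.2273]
eef_rot: [0.106, 1.568, -0.106]
ft_force: [-0.4, 1.0, -2.6]
width: 0.0055
```

```bash
python3 look.py 4 wrist scene top; python3 -c "
import cv2
a=cv2.imread('pics/scene_4.png')[100:320,130:400];cv2.imwrite('pics/c4.png',cv2.resize(a,(736,600),interpolation=cv2.INTER_CUBIC))"
```

```text
6.5 [ 0.4494 -0.1293  0.2273] w 0.005389359713651778 F [ 0.0359  0.0769 -1.9176]
[[-0.0003  0.1341  0.991 ]
 [ 0.0003  0.991  -0.1341]
 [-1.      0.0002 -0.0003]]
```

View pics/wrist_4.png

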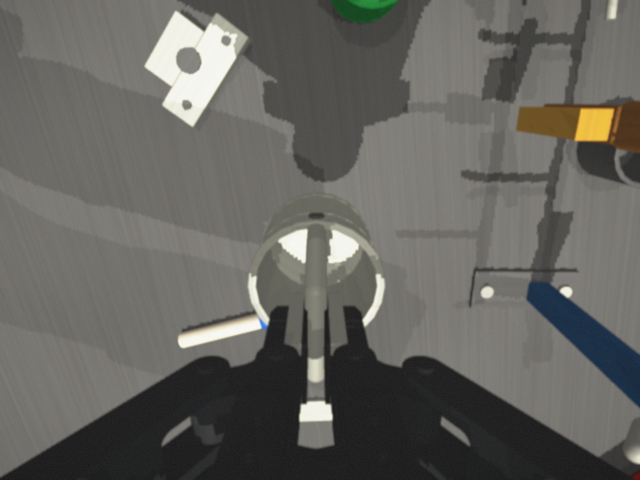

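View pics/c4.png

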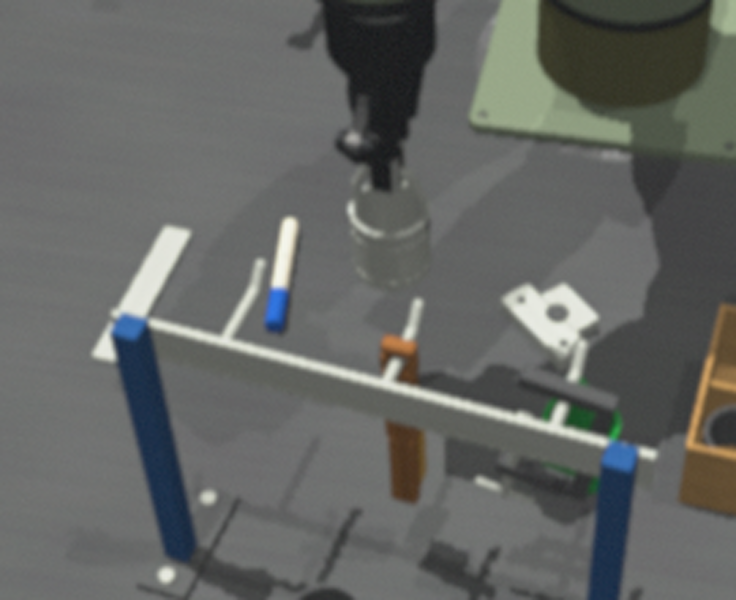

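View pics/top_4.png

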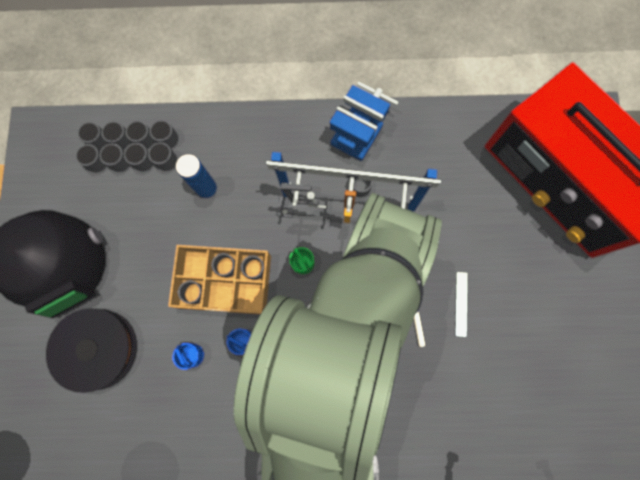

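```bash
python3 - <<'E'
from h import *;import pickle
c,s=pickle.load(open('pics/top_4.pkl','rb'))
for p in [(412,296),(422,346),(468,272),(330,330),(301,260)]: print(p,onz(c,p,0.01).round(3))
E
```

```text
(412, 296) [ 0.415 -0.246  0.01 ]
(422, 346) [ 0.291 -0.264  0.01 ]
(468, 272) [ 0.474 -0.392  0.01 ]
(330, 330) [ 0.334 -0.036  0.01 ]
(301, 260) [0.514 0.035 0.01 ]
```

>>> carry_out([
  [2, 0, 0, 0, -1],
  [3, 0, 0, 0, -1],
  [3, 0, 0, 0, -1],
  [3, 0, 0, 0, -1],
  [2, 0, 0, 0, -1],
  [0.5, 0, 0, 0, -1],
  [0.3, 0, 0, 0, -1],
  [0, 0, 0, 0, -1],
])

```text
time: 7.5
tcp_pos: [0.4499, -0.1292, 0.0898]
eef_rot: [0.106, 1.568, -0.106]
ft_force: [-0.2, 0.5, -1.9]
width: 0.0056
```

>>> carry_out([
  [0.2, 0, 0, 0, -1],
  [0.15, 0, 0, 0, -1],
  [0.1, 0, 0, 0, -1],
  [0, 0, 0, 0, -1],
])

```text
time: 8.0
tcp_pos: [0.4497, -0.1294, 0.0848]
eef_rot: [0.106, 1.568, -0.106]
ft_force: [0.4, 0.8, -1.6]
width: 0.0056
```

>>> carry_out([
  [0.1, 0, 0, 0, -1],
  [0.1, 0, 0, 0, -1],
  [0, 0, 0, 0, -1],
])

```text
time: 8.38
tcp_pos: [0.4504, -0.1295, 0.0834]
eef_rot: [0.106, 1.566, -0.106]
ft_force: [1.2, 1.0, 14.1]
width: 0.0054
```

>>> carry_out([
  [-0.1, 0, 0, 0, -1],
  [0, 0, 0, 0, -0.5],
  [0, 0, 0, 0, -0.3],
  [0, 0, 0, 0, -0.3],
  [0, 0, 0, 0, -0.3],
  [0, 0, 0, 0, -0.3],
  [0, 0, 0, 0, -0.3],
])

```text
time: 9.25
tcp_pos: [0.4497, -0.1294, 0.0838]
eef_rot: [0.106, 1.568, -0.106]
ft_force: [0.3, -0.2, -0.3]
width: 0.0299
```

```bash
python3 look.py 5 wrist scene; python3 -c "
import cv2
a=cv2.imread('pics/scene_5.png')[100:320,130:400];cv2.imwrite('pics/c5.png',cv2.resize(a,(736,600),interpolation=cv2.INTER_CUBIC))"
```

```text
9.35 [ 0.4497 -0.1294  0.0838] w 0.029692453037180787 F [0.0591 0.8201 0.2302]
[[-0.      0.1346  0.9909]
 [-0.0001  0.9909 -0.1346]
 [-1.     -0.0001 -0.    ]]
```

View pics/wrist_5.png

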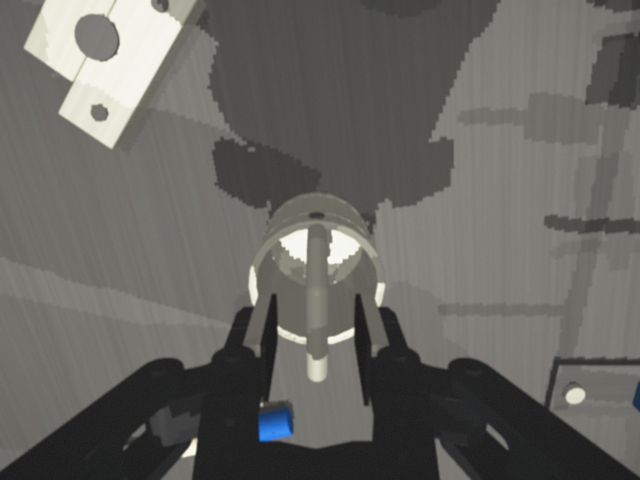

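View pics/c5.png

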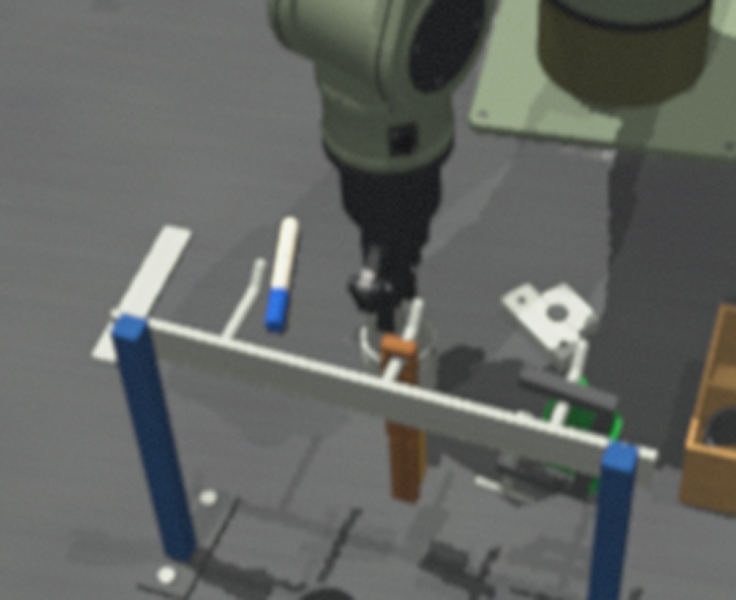

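The wrist view shows the pail upright and free, with the bar at (317,375) between open pads. Regripping higher so that only the fingertips hold the bar and the hook arm can pass under it.

>>> carry_out([
  [0, 0, 0, 0, -0.3],
  [-0.4, 0, 0, 0, -0.3],
  [-0.35, 0, 0, 0, -0.3],
  [0, 0, 0, 0, -0.3],
  [0, 0, 0, 0, -1],
  [0, 0, 0, 0, -1],
  [0, 0, 0, 0, -1],
  [0, 0, 0, 0, -1],
  [-0.3, 0, 0, 0, -1],
  [0, 0, 0, 0, -1],
], grip_force=80)

```text
time: 10.6
tcp_pos: [0.4495, -0.1294, 0.0944]
eef_rot: [0.106, 1.569, -0.106]
ft_force: [0.6, -1.0, -1.7]
width: 0.0042
```

```bash
python3 look.py 6 wrist
```

```text
10.65 [ 0.4495 -0.1294  0.0943] w 0.00476491055764049 F [ 0.5688  1.1619 -2.6017]
[[-0.0004  0.1346  0.9909]
 [-0.      0.9909 -0.1346]
 [-1.     -0.0001 -0.0004]]
```

View pics/wrist_6.png

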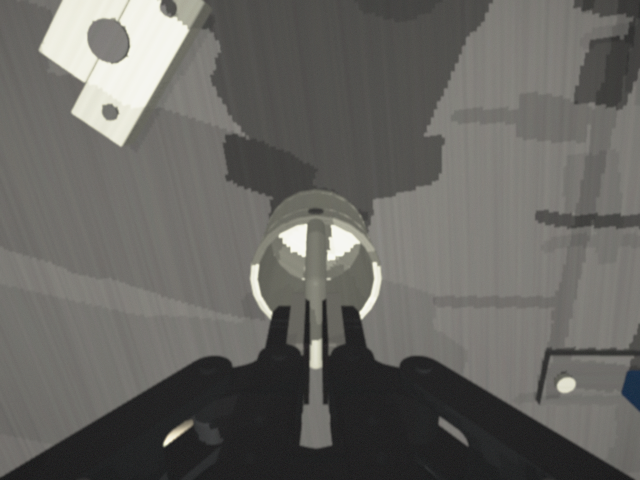

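>>> carry_out([
  [-1, 0, 0, 0, -1],
  [-2, 0, 0, 0, -1],
  [-2.5, 0, 0, 0, -1],
  [-2.5, 0, 0, 0, -1],
  [-2.5, -0.8, 0, 0, -1],
  [-2.5, -1.2, 0, 0, -1],
  [-2, -1.2, 0, 0, -1],
  [-1, -1.2, 0, 0, -1],
  [-0.25, -0.5, 0, 0, -1],
  [0, 0, 0, 0, -1],
])

```text
time: 11.9
tcp_pos: [0.4429, -0.1779, 0.2564]
eef_rot: [0.106, 1.569, -0.106]
ft_force: [-0.6, 0.7, -1.5]
width: 0.0043
```

>>> carry_out([
  [0, 0, 1, 0, -1],
  [0, 0, 1.5, 0, -1],
  [0, 0, 1.5, 0, -1],
  [0, 0, 1.5, 0, -1],
  [0, 0, 1, 0, -1],
  [0, 0, 0.5, 0, -1],
  [0, 0, 0, 0, -1],
  [0, 0, 0, 0, -1],
])

```text
time: 12.9
tcp_pos: [0.5122, -0.1873, 0.2569]
eef_rot: [0.106, 1.568, -0.106]
ft_force: [-0.2, -0.0, -1.8]
width: 0.0045
```

```bash
python3 look.py 7 wrist scene; python3 -c "
import cv2
a=cv2.imread('pics/scene_7.png')[120:280,130:330];cv2.imwrite('pics/c7.png',cv2.resize(a,(750,600),interpolation=cv2.INTER_CUBIC))"
```

```text
13.0 [ 0.5123 -0.1874  0.2569] w 0.004623409542279137 F [ 0.0549  0.4204 -2.6237]
[[-0.      0.1348  0.9909]
 [-0.0001  0.9909 -0.1348]
 [-1.     -0.0001 -0.    ]]
```

View pics/wrist_7.png

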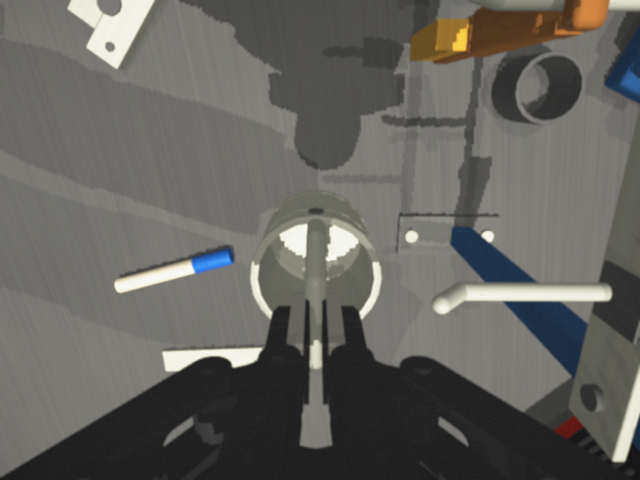

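View pics/c7.png

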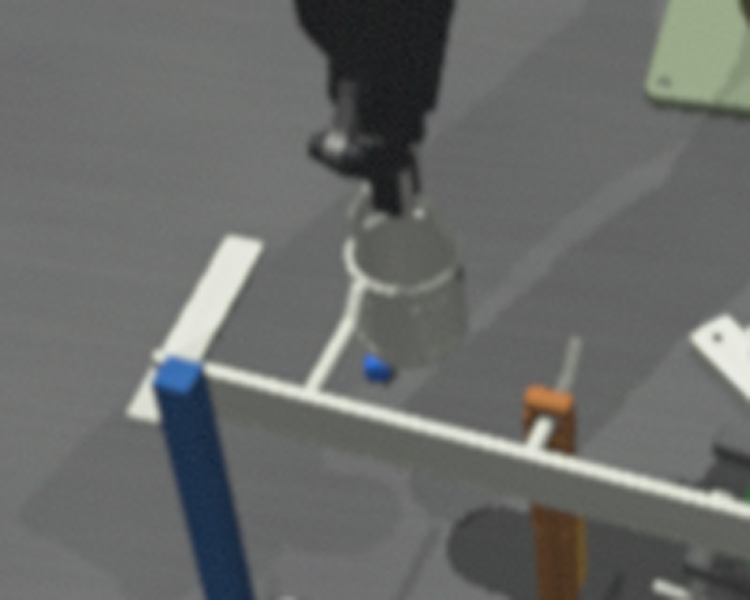

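The wrist view shows the hook well: tip end at about (441,302), arm level at row 293 from x = 465 to 605. The bar's near end is at (316,362). Checking the geometry from this view.

```bash
python3 - <<'E'
from h import *;import pickle
np.set_printoptions(precision=4,suppress=True)
c,s=pickle.load(open('pics/wrist_7.pkl','rb'))
tip=onz(c,(442,302),.247);a1=onz(c,(480,293),.235);a2=onz(c,(603,293),.235)
print(tip,a1,a2,a2-a1)
x=np.array([.9909,-.1348,0]);print('seat from tip',tip+.04*x, 'along arm dir deg',np.degrees(np.arctan2(*(a2-a1)[1::-1])))
R=Ro.from_rotvec(s['eef_rot']).as_matrix()
for p in (tip,tip+.04*x,a1,a2): print('tool cm',R.T@(p-s['tcp_pos'])*100)
h=s['tcp_pos']+[0,0,.0067]; d=R[:,1]
print('proj bar ctr/-16mm',proj(c,h),proj(c,h-.016*d),proj(c,h+.016*d), 'rimctr',proj(c,h-[0,0,.038]),'tcp',proj(c,s['tcp_pos']))
E
python3 -c "
import cv2
a=cv2.imread('pics/wrist_7.png')[180:400,230:480];cv2.imwrite('pics/c7b.png',cv2.resize(a,(682,600),interpolation=cv2.INTER_CUBIC))"
```

```text
[ 0.563 -0.195  0.247] [ 0.583  -0.1996  0.235 ] [ 0.6366 -0.2068  0.235 ] [ 0.0536 -0.0072  0.    ]
seat from tip [ 0.6027 -0.2004  0.247 ] along arm dir deg -7.678255506176602
tool cm [ 0.9873 -0.0751  5.1422]
tool cm [ 0.9867 -0.0754  9.1423]
tool cm [ 2.187  -0.2605  7.1825]
tool cm [ 2.1862 -0.2543 12.5915]
proj bar ctr/-16mm [317.0031 321.0095] [316.9354 357.8004] [317.0754 281.7421] rimctr [316.8198 278.509 ] tcp [316.9647 312.1148]
```

View pics/c7b.png

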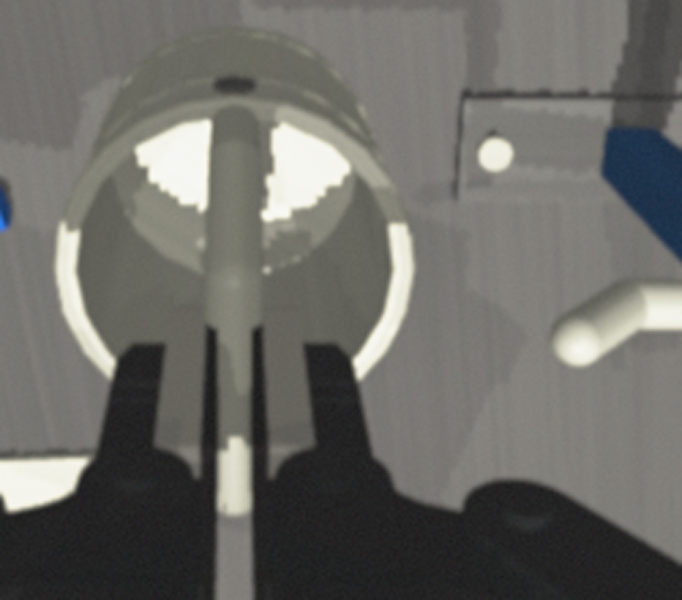

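>>> carry_out([
  [0, -0.15, 0.5, 0, -1],
  [0, 0, 1, 0, -1],
  [0, 0, 1, 0, -1],
  [0, 0, 1, 0, -1],
  [0, 0, 1.2, 0, -1],
  [0, 0, 1.2, 0, -1],
  [0, 0, 1.2, 0, -1],
  [0, 0, 1.2, 0, -1],
  [0, 0, 0.6, 0, -1],
  [0, 0, 0, 0, -1],
])

```text
time: 14.25
tcp_pos: [0.6006, -0.2008, 0.2565]
eef_rot: [0.106, 1.569, -0.106]
ft_force: [-0.2, -0.1, -1.4]
width: 0.0043
```

```bash
python3 look.py 8 wrist scene; python3 -c "
import cv2
a=cv2.imread('pics/scene_8.png')[120:280,130:330];cv2.imwrite('pics/c8.png',cv2.resize(a,(750,600),interpolation=cv2.INTER_CUBIC))
a=cv2.imread('pics/wrist_8.png')[180:400,230:480];cv2.imwrite('pics/c8b.png',cv2.resize(a,(682,600),interpolation=cv2.INTER_CUBIC))"
```

```text
14.35 [ 0.6002 -0.2008  0.2568] w 0.004532171218982417 F [-0.4049 -0.0526 -1.03  ]
[[-0.0003  0.1347  0.9909]
 [-0.0001  0.9909 -0.1347]
 [-1.     -0.0001 -0.0003]]
```

View pics/c8.png

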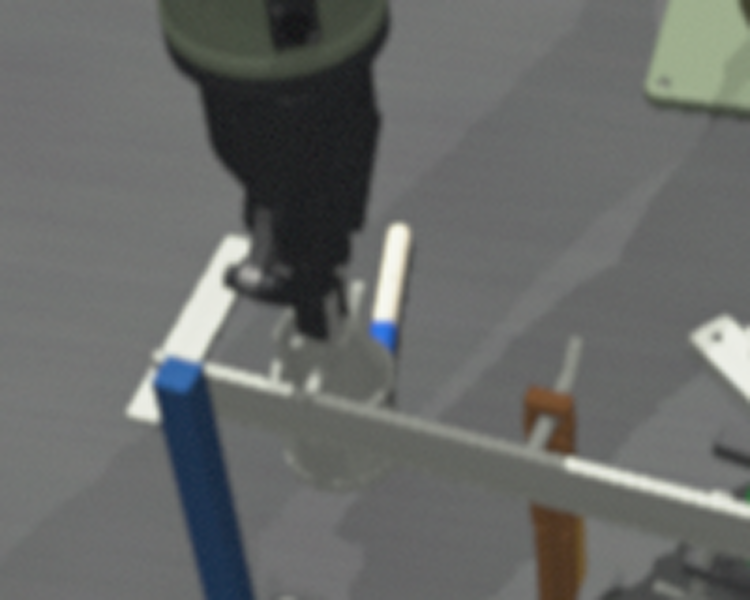

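View pics/c8b.png

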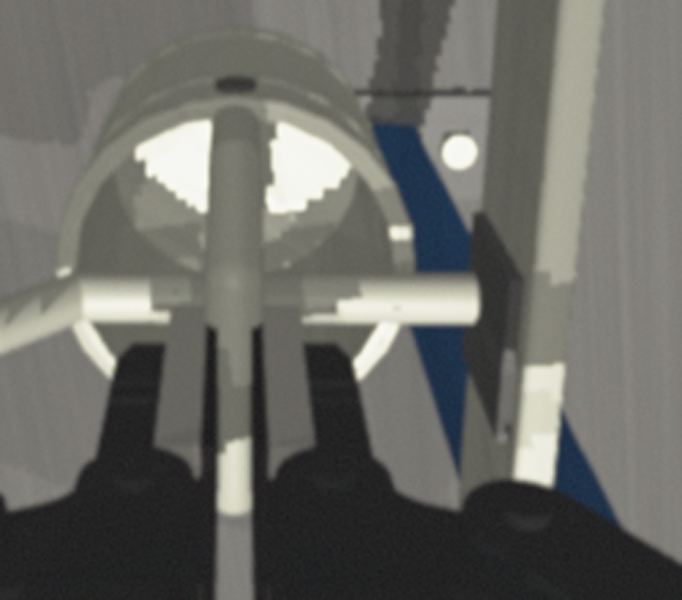

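The wrist crop shows the hook arm passing through the bow under the bar and above the rim, centred on the bar. Lowering.

>>> carry_out([
  [0.4, 0, 0, 0, -1],
  [0.4, 0, 0, 0, -1],
  [0.4, 0, 0, 0, -1],
  [0.2, 0, 0, 0, -1],
  [0.1, 0, 0, 0, -1],
  [0, 0, 0, 0, -1],
])

```text
time: 15.1
tcp_pos: [0.6005, -0.2008, 0.2418]
eef_rot: [0.106, 1.568, -0.106]
ft_force: [0.0, -0.6, -1.2]
width: 0.0043
```

>>> carry_out([
  [0.1, 0, 0, 0, -1],
  [0, 0, 0, 0, -1],
  [0, 0, 0, 0, -1],
])

```text
time: 15.48
tcp_pos: [0.6005, -0.2008, 0.2409]
eef_rot: [0.106, 1.568, -0.106]
ft_force: [0.5, -0.3, -1.2]
width: 0.0042
```

>>> carry_out([
  [0.1, 0, 0, 0, -1],
  [0, 0, 0, 0, -1],
  [0, 0, 0, 0, -1],
])

```text
time: 15.85
tcp_pos: [0.6005, -0.2008, 0.2398]
eef_rot: [0.106, 1.568, -0.106]
ft_force: [0.2, 0.2, -1.4]
width: 0.0043
```

>>> carry_out([
  [0.1, 0, 0, 0, -1],
  [0, 0, 0, 0, -1],
  [0, 0, 0, 0, -1],
])

```text
time: 16.23
tcp_pos: [0.6005, -0.2009, 0.2393]
eef_rot: [0.106, 1.568, -0.106]
ft_force: [-1.0, 1.0, 5.6]
width: 0.0044
```

>>> carry_out([
  [0.1, 0, 0, 0, -1],
  [0, 0, 0, 0, -1],
  [0, 0, 0, 0, -1],
])

```text
time: 16.6
tcp_pos: [0.6006, -0.2009, 0.2391]
eef_rot: [0.106, 1.567, -0.106]
ft_force: [-5.3, 2.2, 16.1]
width: 0.0042
```

Contact with the arm at 0.239 m, as predicted. Easing off, then opening a little.

>>> carry_out([
  [-0.12, 0, 0, 0, -1],
  [0, 0, 0, 0, -0.8],
  [0, 0, 0, 0, -0.7],
  [0, 0, 0, 0, -0.6],
  [0, 0, 0, 0, -0.6],
  [0, 0, 0, 0, -0.6],
])

```text
time: 17.35
tcp_pos: [0.6006, -0.2009, 0.2392]
eef_rot: [0.106, 1.568, -0.106]
ft_force: [-0.8, 0.0, 5.8]
width: 0.017
```

```bash
python3 look.py 9 wrist; python3 -c "
import cv2
a=cv2.imread('pics/wrist_9.png')[180:400,230:480];cv2.imwrite('pics/c9b.png',cv2.resize(a,(682,600),interpolation=cv2.INTER_CUBIC))"
```

```text
17.4 [ 0.6006 -0.2009  0.2392] w 0.01674000898024573 F [0.286  0.1053 4.9739]
[[ 0.0005  0.1346  0.9909]
 [-0.0003  0.9909 -0.1346]
 [-1.     -0.0002  0.0005]]
```

View pics/c9b.png

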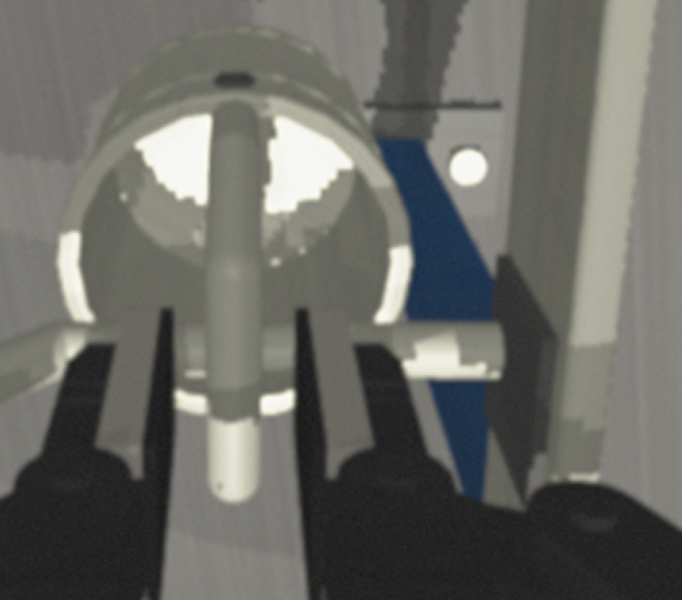

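The crop shows the bar resting across the arm with gaps on both sides. Withdrawing straight up.

>>> carry_out([
  [-0.3, 0, 0, 0, -0.6],
  [-0.5, 0, 0, 0, -0.6],
  [-0.7, 0, 0, 0, -0.6],
  [-1.5, 0, 0, 0, -0.6],
  [-2.5, 0, 0, 0, -0.6],
  [-3, 0, 0, 0, -0.6],
  [0, 0, -4, 0, -0.6],
  [0, 0, -5, 0, -0.6],
  [0, 0, -5, 0, -0.6],
  [0, 0, -2, 0, -0.6],
])

```text
time: 18.65
tcp_pos: [0.4399, -0.1791, 0.325]
eef_rot: [0.107, 1.567, -0.107]
ft_force: [0.7, 0.6, -0.0]
width: 0.0171
```

>>> carry_out([
  [0, 5, 0, 0, -0.6],
  [0, 6, 0, 0, -0.6],
  [0, 6, 0, 0, -0.6],
  [0, 6, 0, 0, -0.6],
  [0, 0, 0, 0, -0.6],
  [0, 0, 0, 0, -0.6],
  [0, 0, 0, 0, -0.6],
])

```text
time: 19.52
tcp_pos: [0.4729, 0.0476, 0.3243]
eef_rot: [0.107, 1.568, -0.108]
ft_force: [0.2, -0.8, 0.0]
width: 0.0169
```

```bash
python3 look.py A scene top; python3 -c "
import cv2,numpy as np
a=cv2.imread('pics/scene_A.png')[120:280,130:330];b=cv2.imread('pics/top_A.png')[140:300,255:455]
cv2.imwrite('pics/cA.png',np.hstack([cv2.resize(i,(400,320),interpolation=cv2.INTER_CUBIC) for i in (a,b)]))"; sleep 0; python3 look.py B scene; python3 -c "
import cv2,numpy as np
a=cv2.imread('pics/scene_A.png').astype(int);b=cv2.imread('pics/scene_B.png').astype(int);print(abs(a-b)[120:280,130:330].max())"
```

```text
19.625 [0.4729 0.0477 0.3242] w 0.0167795824546461 F [ 0.1176 -0.0414 -0.6486]
[[ 0.0001  0.1361  0.9907]
 [-0.0002  0.9907 -0.1361]
 [-1.     -0.0001  0.0002]]
19.675 [0.4729 0.0479 0.3241] w 0.01709982086283775 F [ 0.2564 -0.2655 -0.8113]
[[ 0.0001  0.1359  0.9907]
 [-0.0001  0.9907 -0.1359]
 [-1.     -0.0001  0.0001]]
10
```

View pics/cA.png

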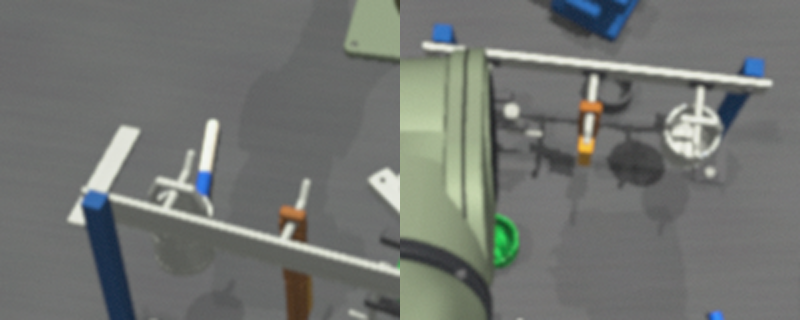

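View pics/scene_B.png

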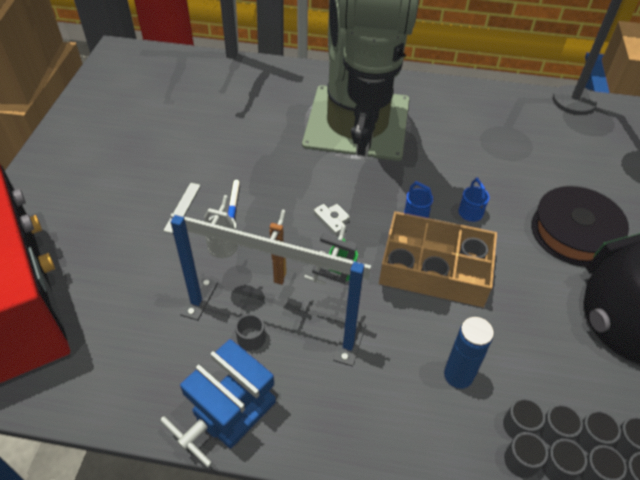

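The pail hangs on the bare hook (top crop about 695,130; scene 222,220), and the other things look unmoved. I'll wait a second and check that it is still.

>>> carry_out([
  [0, 0, 0, 0, -0.6],
  [0, 0, 0, 0, -0.6],
  [0, 0, 0, 0, -0.6],
  [0, 0, 0, 0, -0.6],
  [0, 0, 0, 0, -0.6],
  [0, 0, 0, 0, -0.6],
  [0, 0, 0, 0, -0.6],
])

```text
time: 20.55
tcp_pos: [0.4729, 0.0487, 0.324]
eef_rot: [0.106, 1.568, -0.106]
ft_force: [0.3, -0.5, 1.0]
width: 0.0171
```

```bash
python3 look.py C scene top; python3 - <<'E'
import cv2
from cell import ctrl
for n in('scene','top'):
    a=cv2.imread(f'pics/{n}_A.png').astype(int);c=cv2.imread(f'pics/{n}_C.png').astype(int)
    d=abs(a-c); r=d[120:280,130:330] if n=='scene' else d[170:240,370:450]
    print(n,r.max(),r.mean())
ctrl.finish_job()
E
```

```text
20.65 [0.4729 0.0486 0.324 ] w 0.017265232684764733 F [0.4394 0.2904 0.0424]
[[-0.0001  0.1346  0.9909]
 [-0.0001  0.9909 -0.1346]
 [-1.     -0.0001 -0.0001]]
scene 10 0.9778125
top 9 1.2061309523809525
the job is handed in; nothing more can be done
```

The pail now hangs by its handle on the bare hook (the right-hand one in the top view), and I handed the job in at about 20.7 s.

I lifted the pail out of the carton by its handle, stood it upright on the clear bench and let go. I then regripped the handle with just the fingertips, passed it over the hook's tip, set it on the arm and backed the gripper away.

- **Hanging still:** pictures taken about a second apart, in both the scene and top views, differ only by image noise (at most 10 grey levels).
- **Clear of the robot:** the last force reading was near zero, and the gripper was well away from the rack.
- **Other things:** the collars, magnet, marker, flat bar and spray can look unmoved in the last scene picture. I judged this by eye and did not measure it.
- **Where the pail hangs:** I did not measure its position or tilt after letting go. The wrist view at release showed the bar resting across the straight part of the arm, with a gap to the pads on both sides.

No check failed or disagreed.

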